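# Index and load the third gap of the finds rack

### The job

Counting gaps from the red divider at one end of the white finds rack (the first gap lies between it and the first white divider), push the blue pointer along its rail with a fingertip, past the first and second gaps, and stop it at the middle of the third gap (empty gaps count too). Then push the brown lump of iron concretion across the worktop into that third gap until it is wholly inside. Only push, never lift or carry the lump, and leave the sherds, the vial and the petri dish where they are.

Things in the scene. Friction and masses are not known exactly. Their poses are not given: they have to be found in the camera images.
- rack: White finds rack, fixed; first divider and left end stop red. Origin on the worktop, mid-row, on the line of the dividers' front noses; +x runs into the gaps, +y along the row to the red end. Six gaps 56 mm wide, 66 mm deep, open in front and above, no floor. Gap middles from the red end: y = 150, 90, 30, -30, -90, -150 mm. Dividers 4 mm thick, 26 mm high.
- rail_mid (a point): Point on top of the rack's aluminium rail, 40 mm above the worktop, at rack x = 69 mm, y = 12 mm. The rail is 10 mm wide, 418 mm long, runs along the rack's y on top of the back wall, and ends at two stops 44 mm high.
- pointer (a joint): Slide of the blue pointer along the rail, in m. 0: parked near the red end, 195 mm from the rack's origin along its +y; grows as the pointer is pushed away from the red end, so the pointer stands at rack y = 0.195 - value. Range 0 to 0.36. Stiff slide of about 1.5 N: stays where it is left.
- pointer_tab (a point): Middle of the pointer's upright blue tab, 56 mm above the worktop. The tab is 14 mm (rack x) by 12 mm (rack y) and stands from 46 to 68 mm above the worktop on a saddle 20 by 18 mm; a small yellow arrow on the saddle points to the front. Push the tab sideways along the rail.
- concretion: Loose brown block-like lump of iron concretion, 38 x 41 x 23 mm, 60 to 130 g, lying in front of the rack. Origin: centre of its underside, z up. Slides on the worktop when pushed.
- sherd_grey: Loose grey pottery sherd, 40 x 45 x 10 mm, in one of the gaps; origin at the centre of its underside. Leave alone.
- sherd_rim: Loose red-brown pottery sherd, 35 x 53 x 9 mm, in one of the gaps; origin at the centre of its underside. Leave alone.
- sherd_glazed: Loose white and blue glazed sherd, 28 x 36 x 7 mm, in one of the gaps; origin at the centre of its underside. Leave alone.
- vial_d: Small glass vial with a pale cap, 20 mm across, 48 mm tall, standing left of the lump near the red end; origin at the centre of its underside. Leave alone.
- petri_b: Clear petri dish with fragments, 66 mm across, 13 mm high, in front of the right part of the rack; origin at the centre of its underside. Leave alone.
Things that resemble listed ones, but are neither listed nor needed, are in the scene too. Of the things that look like the concretion, take the one that is farthest from the robot's base at the start.

How it is judged:
On the way, in this order (a step that is already met when the one before it is completed fails the run):
1. the blue pointer stands at the middle of the third gap from the red end (value of joint pointer between 0.153 and 0.177 m), for 0.3 s.
2. the concretion lies wholly inside the third gap (x of concretion in the frame of rack between 0.019 and 0.066 m and y of concretion in the frame of rack between 0.003 and 0.057 m and height (world z) of concretion below 0.006 m), for 0.2 s.
At the end, for the whole second after the job is handed in: The pointer stands within 12 mm of the middle of the third gap from the red end (joint 0.153 to 0.177), and the concretion lies at rest on the worktop in that gap, its centre at least 19 mm behind the dividers' noses and within the gap's width (all of step 1 and all of step 2 and linear speed of concretion below 0.01 m/s); the robot touches nothing.
It fails at once if the concretion is lifted more than 15 mm (height (world z) of concretion above 0.015 m).
It fails at once if a sherd, the vial or the petri dish is moved more than 15 mm (distance of any of sherd_grey, sherd_rim, sherd_glazed, vial_d, petri_b from where it was at the start of the episode above 0.015 m).
It fails at once if the vial is tipped (angle between vial_d's own z axis and vertical above 0.4 rad).
It also fails if it takes over 61 s, if anything falls off the work surface, if the arm or the gripper's body presses on something with over 40 N, if the wrist force passes 120 N, or if a joint passes its speed limit or range.

### The arm

A 7-joint arm with a two-finger parallel gripper is mounted at the origin on a cart in front of the work surface, level with it; the furniture and walls round the work are solid. World frame = base frame: x ahead of the robot, y to its left, z up, the work surface at z = 0. Lengths are in m, angles in rad, forces in N, time in s.
With the tool pointing down it reaches from about 0.425 to 1.025 m from the base axis. Payload 9.4 kg.
Tool frame: the origin (TCP) lies midway between the tips of the shut fingers; the grasp point (between the pads) lies 19 mm behind it (ctrl.grip_depth is the distance from the TCP to the grasp point, in m); z points along the fingers, y is the line along which they close (so a half turn about z gives the same grasp; the last joint's range is limited). The gripper opens to 85 mm and grips with 20 to 120 N. Pads are 22 mm wide; open, the fingers measure 114 mm over their backs; the gripper's body (76 mm by 85 mm) begins 54 mm behind the grasp point. The pads swing forward as they close: fully open they stand 13 mm farther back than shut.
Start: joints at [1.203, 0.599, -0.003, 1.599, 0.002, 0.943, -0.08], TCP at [0.208, -0.695, 0.231] pointing down, gripper open.
Joint ranges: [-2.57, 2.57], [-0.35, 1.97], [-1.29, 1.29], [0.11, 2.56], [-1.05, 4.19], [0.11, 1.86], [-2.63, 2.63]. Speed limits (rad/s): [2.22, 2.22, 3.01, 3.01, 3.14, 3.14, 3.14].

### API

Orientations are given as a 3x3 rotation matrix whose columns are the frame's x, y, z axes.
In Python, from workcell import ctrl gives the robot as it stands.
- The arm moves only by the tool arm_command, never from a script. Its argument "moves" is one flat list of numbers, 7 for each row, row after row: the shift along the world's x, y, z in m, then the turn, a rotation vector about the world's x, y, z in rad, then the gripper's target within -1 to 1 (shut at 1, half-way at 0, fully open at -1). A call has 1 to 10 rows; each row is the pose to reach, as a shift and turn from the pose commanded when the call began; what a row does not reach only later rows make up. A row lasts 1/10 s, in which the tool goes at most 50 mm and 8.59 degrees, less where a joint would pass 70% of its speed; a pose out of reach is approached as far as the arm can. A call with a gripper value outside its range is refused whole. The fingers move at their own pace and stop on an object; "grip_force" is the grip in N (left out, the last holds). Time passes only in rows, so rows that repeat a pose let the fingers close. It gives the time, the measured TCP pose, the force, the opening and the grip force at its end, in the units of the state.
- ctrl.observe(): the state, without advancing time (a new reading comes with each control period).
- ctrl.camera(name): name is "side" or "top" or "wrist"; returns a dict with "img" (384x512x3 uint8, red, green, blue), "intrinsics" (3x3 intrinsics, pixels), "world_from_camera" (4x4, takes a point from camera to world coordinates); the wrist camera has in their place "mount" (4x4, takes a point from camera to tool coordinates, whose origin is the TCP and whose axes are the flange's). Camera axes: x right, y up, looking along -z (the intrinsics and any distortion apply to the point x, -y, -z); pixel columns grow to the right and rows downward; lengths in m; the calibration is good to about 2 mm. A picture is of the moment at which its call begins: read the wrist's pose just before it. There is no depth.
- ctrl.job_done(): hands the job in; it is judged then, once.
The state is a dict: "time_s": time; "q": joint angles; "joint_vel": joint speeds; "joint_torque": joint torques, N m; "tcp_pos": TCP position; "orientation": TCP orientation; "ft_force": force on the tool from outside, world axes, zero at the start; "wrist_torque": the same for the moment, N m; "width": finger opening in m; "grip_force": force on a finger pad.
Only numpy, scipy, OpenCV 4.12 (cv2) and the standard library are available. Lean on these libraries where they do the work, as an engineer would, in place of code of your own. Each camera call takes 0.05 s, during which the arm holds its last target. There are 200 camera calls.

## Working session

There is one attempt and no reset: what is moved stays moved. The work goes in short steps, Python scripts to look and compute and a tool call to move; the robot and the scene stay as the last step left them, time stands still between calls to the robot, and variables do not carry over. Pictures are saved under pics/ and viewed, at most 10 in all, crops included, and the job is handed in when it is done.

Besides the shell and the picture viewer there is one more tool, called after "Request:" as a command line: name --argument value ..., lists and objects as JSON in quotes. arm_command: Moves the arm, as the interface text tells. Its arguments: {"type":"object","properties":{"moves":{"type":"array","items":{"type":"number"}},"grip_force":{"type":"number"}},"required":["moves"]}

```bash
mkdir -p pics
cat > h.py <<'E'
import numpy as np, cv2
from workcell import ctrl
def snap(n,f):
    c=ctrl.camera(n); cv2.imwrite(f,c["img"][:,:,::-1]); np.savez(f[:-4],**{k:v for k,v in c.items() if k in("intrinsics","world_from_camera","mount","img")}); return c
def ray(c,u,v,z):
    K=c["intrinsics"];T=c["world_from_camera"]
    d=np.linalg.inv(K)@[u,v,1]; d=T[:3,:3]@(d*[1,-1,-1]); o=T[:3,3]
    return o+d*(z-o[2])/d[2]
def proj(c,p):
    T=c["world_from_camera"]; q=T[:3,:3].T@(np.array(p)-T[:3,3])*[1,-1,-1]; u=c["intrinsics"]@q; return u[:2]/u[2]
E
python3 - <<'E'
from h import *
for n in("top","side"):
    c=snap(n,f"pics/{n}0.png"); print(n,c.keys(),c["intrinsics"],c["world_from_camera"])
print(ctrl.observe())
E
```

```text
top dict_keys(['img', 'intrinsics', 'world_from_camera']) [[385.03795178   0.         254.98852879]
 [  0.         385.03795178 190.82074944]
 [  0.           0.           1.        ]] [[-5.11835529e-01  8.38367113e-01 -1.87523265e-01  3.51799997e-01]
 [-8.59083458e-01 -4.99509082e-01  1.11652542e-01  9.97917825e-02]
 [-6.37544697e-05  2.18245873e-01  9.75893813e-01  9.17469542e-01]
 [ 0.00000000e+00  0.00000000e+00  0.00000000e+00  1.00000000e+00]]
side dict_keys(['img', 'intrinsics', 'world_from_camera']) [[416.60982597   0.         251.93816065]
 [  0.         416.60982597 188.77224996]
 [  0.           0.           1.        ]] [[-0.91596312  0.14296022 -0.37493192  0.14054911]
 [-0.40121675 -0.34040299  0.85038281  0.81087763]
 [-0.00605703  0.92934826  0.36915462  0.39347673]
 [ 0.          0.          0.          1.        ]]
{'time_s': 0.1, 'q': array([ 1.2033014 ,  0.60005952, -0.00254254,  1.60003627,  0.00178856,
        0.94289427, -0.07982684]), 'joint_vel': array([ 6.89636380e-04, -1.51738614e-03,  4.25184647e-05, -1.54390572e-03,
       -1.36197714e-04,  6.12942288e-05,  4.82423012e-04]), 'joint_torque': array([ 6.50908871e-03, -7.77992463e+01,  1.57013297e+00, -2.58628982e+01,
        1.26290877e-02,  5.47314266e-03, -5.71036628e-05]), 'tcp_pos': array([ 0.20774032, -0.69416959,  0.23049778]), 'orientation': array([[ 9.58009286e-01,  2.86736714e-01, -5.14847821e-04],
       [ 2.86737151e-01, -9.58008416e-01,  1.29670919e-03],
       [-1.21414413e-04, -1.38988544e-03, -9.99999027e-01]]), 'ft_force': array([ 0.5032069 , -0.28978476,  0.23758567]), 'wrist_torque': array([-0.02623804,  0.03550949, -0.02337897]), 'grip_force': 0.0, 'width': 0.08554731035883194}
```

View pics/top0.png

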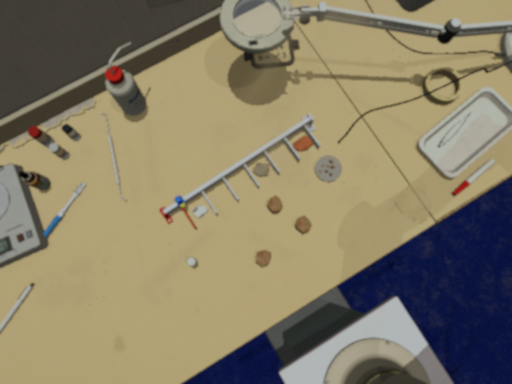

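View pics/side0.png

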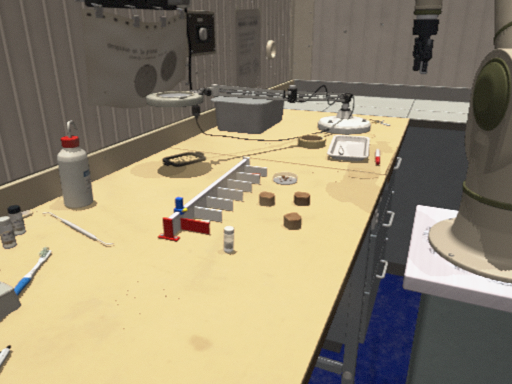

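The top view shows the rack from the red end at about (165,212) to (310,120), and the blue pointer at (180,201). The three lumps are at (275,204), (303,225) and (263,258), the vial at (192,262) and the petri dish at (327,168). The side view agrees.

Run:
```python
from h import *
for n in("top","side"):
    c=dict(np.load(f"pics/{n}0.npz")); im=c["img"]; hsv=cv2.cvtColor(im,cv2.COLOR_RGB2HSV)
    H,S,V=[hsv[...,i].astype(int) for i in range(3)]
    roi=np.zeros(H.shape,bool)
    if n=="top": roi[110:280,155:345]=1
    else: roi[150:260,150:330]=1
    ms={"red":((H<6)|(H>174))&(S>170),"blue":(H>100)&(H<125)&(S>150),"brown":(H<18)&(S>70)&(V<165)&(V>30),"white":(S<45)&(V>150)}
    for k,m in ms.items():
        N,l,st,ce=cv2.connectedComponentsWithStats((m&roi).astype(np.uint8))
        for i in range(1,N):
            if st[i,4]>12:
                z={"red":.02,"blue":.056,"brown":.012,"white":.026}[k]
                print(n,k,st[i],ce[i].round(1),ray(c,*ce[i],z).round(3))
    a,b,x,y=(110,280,155,345) if n=="top" else (150,260,150,330)
    cv2.imwrite(f"pics/{n}0c.png",cv2.resize(im[a:b,x:y,::-1],None,fx=4,fy=4,interpolation=cv2.INTER_CUBIC)[:600,:800])
```

```text
top red [164 215   6   4  16] [166.8 216.2] [0.578 0.207 0.02 ]
top blue [176 197   7   7  31] [178.7 199.7] [0.589 0.161 0.056]
top brown [292 135  22  16 231] [302.9 143. ] [ 0.569 -0.168  0.012]
top brown [268 197  13  16 151] [274.4 204.5] [ 0.473 -0.026  0.012]
top brown [180 208  16  21  72] [188.2 216.8] [0.553 0.165 0.012]
top brown [163 213  10  11  62] [167.6 217.5] [0.576 0.208 0.012]
top brown [296 217  14  15 155] [302.7 224.4] [ 0.398 -0.059  0.012]
top brown [257 251  13  15 151] [262.8 257.7] [0.38  0.062 0.012]
top white [182 114 132  86 641] [248.8 156.1] [ 0.605 -0.033  0.026]
top white [307 125  14  20  58] [313.  132.6] [ 0.576 -0.199  0.026]
top white [288 141  13  17  28] [293.6 149.3] [ 0.564 -0.136  0.026]
top white [267 154  13  18  35] [273.  162.3] [ 0.562 -0.076  0.026]
top white [247 167  12  18  33] [252.2 175.4] [ 0.559 -0.016  0.026]
top white [225 180  14  19  41] [231.3 189.2] [0.555 0.044 0.026]
top white [204 194  13  19  53] [209.8 203.1] [0.552 0.104 0.026]
top white [163 202  14  11  62] [169.7 207.1] [0.592 0.19  0.026]
top white [193 206  15 
[... 767 characters left out ...]
615 -0.039  0.026]
side white [237 172  15   3  29] [244.1 172.9] [ 0.579 -0.132  0.026]
side white [274 176  23   8 117] [284.9 180.1] [ 0.461 -0.122  0.026]
side white [227 179  25   5  60] [239.7 180.8] [ 0.564 -0.074  0.026]
side white [218 187  25   5  58] [230.6 189.1] [ 0.56  -0.014  0.026]
side white [208 196  25   6  61] [220.5 198.3] [0.556 0.045 0.026]
side white [195 206  27   6  55] [207.8 208.7] [0.554 0.107 0.026]
side white [169 212  11   7  37] [173.9 214.6] [0.605 0.16  0.026]
side white [202 219   8   3  13] [206.3 220.2] [0.53  0.157 0.026]
side white [224 226  10   5  41] [228.6 228.1] [0.473 0.17  0.026]
side white [224 248   7   4  17] [226.9 249.6] [0.439 0.245 0.026]
```

View pics/top0c.png

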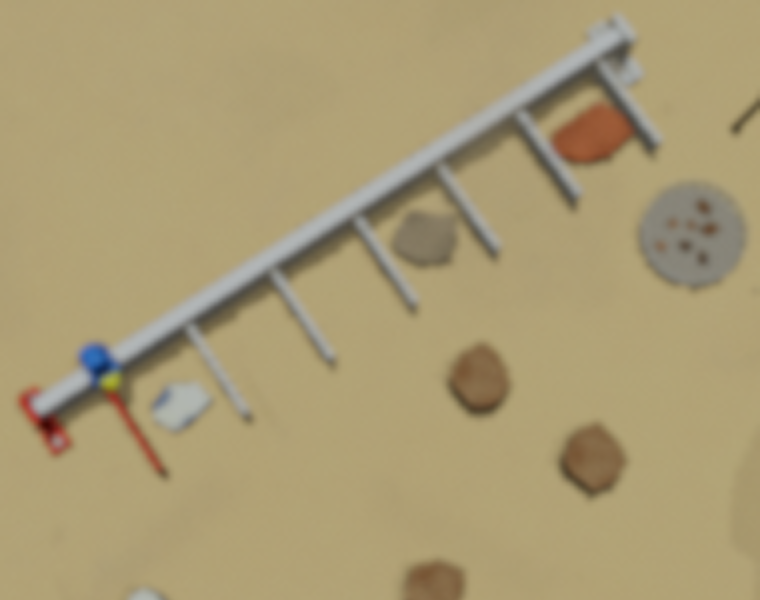

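The crop shows divider noses at crop pixels (165,474) for red, then (250,417), (333,362), (415,307), (497,253), (576,203). The glazed sherd is in gap 1 and the grey one in gap 4, so gap 3, between (333,362) and (415,307), is empty. The target lump at (480,380) is the one farthest from the base.

Run:
```python
from h import *
c=dict(np.load("pics/top0.npz"))
px=[(165,474),(250,417),(333,362),(415,307),(497,253),(576,203),(657,148)]
Y=np.array([180,120,60,0,-60,-120,-180])/1e3
P=np.array([ray(c,155+(u-1.5)/4,110+(v-1.5)/4,.026)[:2] for u,v in px])
k,o=np.polyfit(Y,P,1); print("ydir",k,"origin",o,"resid",(P-np.outer(Y,k)-o).round(4).tolist())
y=k/np.linalg.norm(k); x=np.array([y[1],-y[0]])
def r2w(a,b): return o+a*x+b*y
print("tab",r2w(.069,.195),"target tab",r2w(.069,.03),"gap",r2w(0,.03),r2w(.04,.03))
for n,p in dict(lump=(274.4,204.5,.012),vial=(191.5,261.5,.024),petri=(327.5,168,.006),lumpB=(302.7,224.4,.012),lumpC=(262.8,257.7,.012)).items():
    w=ray(c,*p)[:2]; print(n,w.round(3),"rack",((w-o)@x).round(4),((w-o)@y).round(4))
for p,z in((r2w(.069,.195),.068),(r2w(0,.03),0)): print(proj(c,[*p,z]))
s=dict(np.load("pics/side0.npz"))
print(proj(s,[*r2w(.069,.195),.056]))
H=cv2.cvtColor(c["img"],cv2.COLOR_RGB2HSV).astype(int)
m=((H[...,0]<18)&(H[...,1]>70)&(H[...,2]<165)); m[:190]=0;m[220:]=0;m[:,:262]=0;m[:,288:]=0
pts=cv2.findNonZero(m.astype(np.uint8))
w=np.array([ray(c,*q[0],.023)[:2] for q in pts]); print(cv2.minAreaRect((w*1000).astype(np.float32)))
```

```text
ydir [-0.05737667  0.97941371] origin [ 0.52779375 -0.01497056] resid [[-0.0004, -0.0002], [0.0001, -0.0003], [0.0001, 0.0002], [0.0005, 0.0003], [0.0004, -0.0002], [-0.0008, 0.0012], [0.0001, -0.001]]
tab [0.58527159 0.18373097] target tab [0.59492118 0.01901337] gap [0.52603928 0.01497809] [0.56597082 0.01731738]
lump [ 0.473 -0.027] rack -0.0551 -0.0083
vial [0.456 0.207] rack -0.0591 0.2256
petri [ 0.485 -0.187] rack -0.0527 -0.1693
lumpB [ 0.398 -0.059] rack -0.1319 -0.0364
lumpC [0.38  0.062] rack -0.1431 0.0855
[169.56337262 204.90699001]
[248.30986239 195.66392723]
[174.29659017 207.24917787]
((470.92340087890625, -25.430971145629883), (31.97715950012207, 30.528160095214844), 13.567038536071777)
```

```bash
cat >> h.py <<'E'
c0=dict(np.load("pics/top0.npz"))
_px=[(165,474),(250,417),(333,362),(415,307),(497,253),(576,203),(657,148)]
_Y=np.array([180,120,60,0,-60,-120,-180])/1e3
P=np.array([ray(c0,155+(u-1.5)/4,110+(v-1.5)/4,.006)[:2] for u,v in _px])
k,o=np.polyfit(_Y,P,1)
yr=k/np.linalg.norm(k); xr=np.array([yr[1],-yr[0]])
def r2w(a,b): return o+a*xr+b*yr
def w2r(w): w=np.array(w)[:2]-o; return np.array([w@xr,w@yr])
E
python3 - <<'E'
from h import *
print(k,o); s=dict(np.load("pics/side0.npz"))
print("gap",r2w(0,.03),r2w(.04,.03),"tabtarget",r2w(.069,.03))
for j in(0,.01,.02,.03): print(j,proj(c0,[*r2w(.069,.195-j),.06]),proj(s,[*r2w(.069,.195-j),.056]),r2w(.069,.195-j))
print("lump",w2r(ray(c0,274.4,204.5,.014)),"vial",w2r(ray(c0,191.5,261.5,.024)))
# nose bottoms & divider ends in side view for check
for y in (.12,.06,0): print(proj(s,[*r2w(0,y),.026]))
E
```

```text
[-0.05866391  1.00138673] [ 0.53174215 -0.01754524]
gap [0.52998768 0.01240341] [0.56991921 0.01474271] tabtarget [0.59886958 0.0164387 ]
0 [170.51316947 203.50607239] [173.34113062 206.4425958 ] [0.58921998 0.18115629]
0.01 [174.2801422  201.07399832] [175.88582217 204.52573701] [0.58980481 0.1711734 ]
0.02 [178.03656979 198.64873253] [178.37810757 202.6483546 ] [0.59038963 0.16119052]
0.03 [181.78249646 196.23024646] [180.81958923 200.8092415 ] [0.59097445 0.15120764]
lump [-0.05916988 -0.00524318] vial [-0.0628941   0.22842862]
[221.08037752 210.19669771]
[232.08590168 199.68599904]
[241.9259401  190.28838407]
```

View pics/side0c.png

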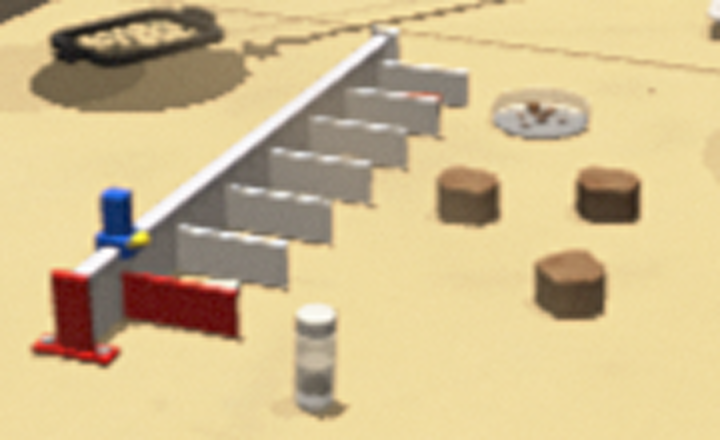

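The side crop puts the pointer tab at crop (117,210), which matches a joint value of about 0.02. Dividers and lumps agree with the top view. I'm moving towards the red end, with the gripper shut and aligned to the rack.

Request:
arm_command --moves '[0.3, 0.4, 0, 0, 0, -0.233, 1, 0.3, 0.4, 0, 0, 0, -0.233, 1, 0.3, 0.4, 0, 0, 0, -0.233, 1, 0.3, 0.4, 0, 0, 0, -0.233, 1, 0.3, 0.4, 0, 0, 0, -0.233, 1, 0.3, 0.4, 0, 0, 0, -0.233, 1, 0.3, 0.4, 0, 0, 0, -0.233, 1, 0.3, 0.4, 0, 0, 0, -0.233, 1, 0.3, 0.4, 0, 0, 0, -0.233, 1, 0.3, 0.4, 0, 0, 0, -0.233, 1]' --grip_force 30

```text
time_s: 1.1
tcp_pos: [0.5086, -0.2927, 0.2311]
orientation: [[0.998, 0.058, -0.0], [0.058, -0.998, 0.0], [-0.0, -0.0, -1.0]]
ft_force: [1.2, -0.6, -0.3]
width: -0.0002
grip_force: 0.0
```

Request:
arm_command --moves '[0.08, 0.5, -0.1, 0, 0, 0, 1, 0.08, 0.5, -0.1, 0, 0, 0, 1, 0.08, 0.5, -0.1, 0, 0, 0, 1, 0.08, 0.5, -0.1, 0, 0, 0, 1, 0.08, 0.5, -0.1, 0, 0, 0, 1, 0.08, 0.5, -0.1, 0, 0, 0, 1, 0.08, 0.5, -0.1, 0, 0, 0, 1, 0.08, 0.5, -0.1, 0, 0, 0, 1, 0.08, 0.5, -0.1, 0, 0, 0, 1, 0.08, 0.5, -0.1, 0, 0, 0, 1]'

```text
time_s: 2.1
tcp_pos: [0.5852, 0.1918, 0.1337]
orientation: [[0.998, 0.058, -0.0], [0.058, -0.998, -0.0], [-0.0, 0.0, -1.0]]
ft_force: [1.3, -0.1, 0.5]
width: 0.0001
grip_force: 0.0
```

Request:
arm_command --moves '[0, 0, 0, 0, 0, 0, 1, 0, 0, 0, 0, 0, 0, 1, 0, 0, 0, 0, 0, 0, 1]'

```text
time_s: 2.4
tcp_pos: [0.5852, 0.1884, 0.1342]
orientation: [[0.998, 0.057, -0.001], [0.057, -0.998, -0.001], [-0.001, 0.001, -1.0]]
ft_force: [0.7, -1.3, -0.4]
width: -0.0
grip_force: 0.0
```

Run:
```python
from h import *
s=ctrl.observe(); c=snap("wrist","pics/w1.png"); d=snap("side","pics/s1.png")
print(s["tcp_pos"],w2r(s["tcp_pos"]),c["mount"],c["intrinsics"])
w=c["img"]; sd=cv2.resize(d["img"][130:260,130:260],(384,384))
cv2.imwrite("pics/c1.png",cv2.resize(np.hstack([w,sd])[:,:,::-1],(784,336)))
```

```text
[0.58519915 0.1884401  0.13424364] [0.06541203 0.20250649] [[-9.96438001e-04  9.59025966e-01  2.83316437e-01  7.18333537e-02]
 [ 9.99999012e-01  6.74633203e-04  1.23341328e-03 -2.88657642e-04]
 [ 9.91740690e-04  2.83317386e-01 -9.59025691e-01 -1.43069406e-01]
 [ 0.00000000e+00  0.00000000e+00  0.00000000e+00  1.00000000e+00]] [[338.16561773   0.         262.18269646]
 [  0.         338.16561773 190.50321759]
 [  0.           0.           1.        ]]
```

View pics/c1.png

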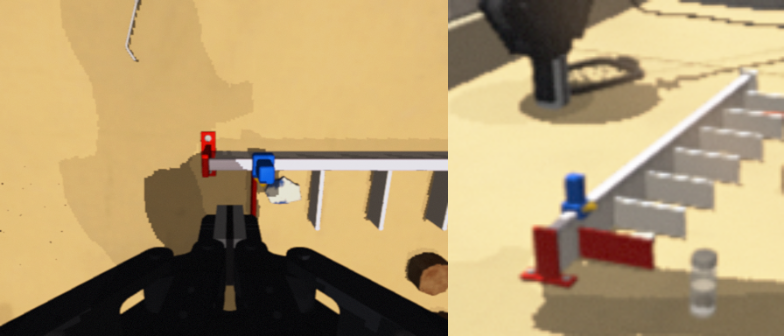

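The wrist view shows the blue tab at about (263,160), the rail stop at (208,150) and the shut tips between columns 217 and 242. The tips sit left of the tab and over the rail's front side. Next I locate the tab and rail accurately.

```bash
cat >> h.py <<'E'
def wcam(c,s):
    T=np.eye(4);T[:3,:3]=s["orientation"];T[:3,3]=s["tcp_pos"]; c=dict(c); c["world_from_camera"]=T@c["mount"]; return c
E
python3 - <<'E'
from h import *
s=ctrl.observe(); c=wcam(np.load("pics/w1.npz"),s)
h=cv2.cvtColor(c["img"],cv2.COLOR_RGB2HSV).astype(int);H,S,V=h[...,0],h[...,1],h[...,2]
m=(H>100)&(H<125)&(S>150); v,u=np.nonzero(m); print("blue box",u.min(),u.max(),v.min(),v.max())
for r in range(v.min(),v.max()+1,3): print(r,u[v==r].min(),u[v==r].max())
# rail: bright low-sat rows at col 400
print([(r,int(V[r,400]),int(S[r,400])) for r in range(165,205,2)])
print("predict tab top corners j=.02:",[proj(c,[*r2w(.069+a,.175+b),.068]).round(1) for a in(-.007,.007) for b in(-.006,.006)])
print("rail edges at col~400:",[proj(c,[*r2w(.069+a,.06),.04]).round(1) for a in(-.005,.005)])
for y in(.12,.06): print("nose",proj(c,[*r2w(0,y),.026]).round(1))
E
```

```text
blue box 4 505 175 383
175 290 310
178 288 313
181 289 313
184 289 312
187 289 312
190 289 312
193 289 312
196 288 313
199 288 313
202 290 313
205 296 313
208 297 315
211 309 315Traceback (most recent call last):
  File "<stdin>", line 5, in <module>
    return umr_minimum(a, axis, None, out, keepdims, initial, where)
ValueError: zero-size array to reduction operation minimum which has no identity
```

Run:
```python
from h import *
s=ctrl.observe(); c=wcam(np.load("pics/w1.npz"),s)
h=cv2.cvtColor(c["img"],cv2.COLOR_RGB2HSV).astype(int);H,S,V=h[...,0],h[...,1],h[...,2]
print([(r,int(V[r,400]),int(S[r,400])) for r in range(165,205,2)])
print("tab top corners j=.02:",[proj(c,[*r2w(.069+a,.175+b),.068]).round(1).tolist() for a in(-.007,.007) for b in(-.006,.006)])
print("rail edges:",[proj(c,[*r2w(.069+a,.08),.04]).round(1).tolist() for a in(-.005,.005)])
for y in(.12,.06): print("nose",proj(c,[*r2w(0,y),.026]).round(1))
print("tab at", [w2r(ray(c,300.7,r,z)).round(4) for r,z in((183,.068),(194,.056))])
```

```text
[(165, 211, 121), (167, 212, 121), (169, 211, 123), (171, 210, 120), (173, 113, 81), (175, 88, 49), (177, 78, 49), (179, 77, 53), (181, 118, 32), (183, 231, 9), (185, 232, 5), (187, 232, 7), (189, 233, 7), (191, 232, 5), (193, 230, 9), (195, 227, 103), (197, 229, 116), (199, 228, 117), (201, 229, 117), (203, 228, 117)]
tab top corners j=.02: [[313.2, 210.1], [295.0, 210.1], [314.0, 189.6], [295.5, 189.7]]
rail edges: [[428.9, 194.2], [430.7, 181.0]]
nose [362.1 263.2]
nose [434.6 263. ]
tab at [array([0.0805, 0.1777]), array([0.0694, 0.1761])]
```

Request:
arm_command --moves '[0.003, 0, -0.04, 0, 0, 0, 1, 0.003, 0, -0.08, 0, 0, 0, 1, 0.003, 0, -0.08, 0, 0, 0, 1, 0.003, 0, -0.08, 0, 0, 0, 1]'

```text
time_s: 2.9
tcp_pos: [0.5883, 0.1886, 0.0547]
orientation: [[0.998, 0.056, -0.001], [0.056, -0.998, -0.001], [-0.001, 0.001, -1.0]]
ft_force: [0.0, -1.0, 0.2]
width: -0.0002
grip_force: 0.0
```

Request:
arm_command --moves '[0.001, -0.015, 0, 0, 0, 0, 1, 0.002, -0.03, 0, 0, 0, 0, 1, 0.003, -0.045, 0, 0, 0, 0, 1, 0.004, -0.06, 0, 0, 0, 0, 1, 0.005, -0.075, 0, 0, 0, 0, 1, 0.005, -0.09, 0, 0, 0, 0, 1, 0.006, -0.105, 0, 0, 0, 0, 1, 0.007, -0.12, 0, 0, 0, 0, 1, 0.008, -0.135, 0, 0, 0, 0, 1, 0.009, -0.145, 0, 0, 0, 0, 1]'

```text
time_s: 3.9
tcp_pos: [0.5969, 0.0428, 0.0542]
orientation: [[0.998, 0.057, -0.001], [0.057, -0.998, -0.001], [-0.001, 0.001, -1.0]]
ft_force: [-1.1, 0.7, 0.9]
width: 0.0
grip_force: 0.9
```

Request:
arm_command --moves '[0, 0, 0, 0, 0, 0, 1, 0, 0, 0, 0, 0, 0, 1, 0, 0, 0, 0, 0, 0, 1]'

```text
time_s: 4.2
tcp_pos: [0.5973, 0.0454, 0.0543]
orientation: [[0.998, 0.059, -0.0], [0.059, -0.998, 0.0], [-0.0, -0.0, -1.0]]
ft_force: [0.5, 0.2, -0.0]
width: 0.0001
grip_force: 0.0
```

Run:
```python
from h import *
s=ctrl.observe(); c=snap("wrist","pics/w2.png"); c=wcam(c,s)
print(w2r(s["tcp_pos"]),s["tcp_pos"])
h=cv2.cvtColor(c["img"],cv2.COLOR_RGB2HSV).astype(int);H,S,V=h[...,0],h[...,1],h[...,2]
m=(H>100)&(H<125)&(S>150)&(V>60); m[:100]=0;m[260:]=0
N,l,st,ce=cv2.connectedComponentsWithStats(m.astype(np.uint8))
for i in range(1,N):
    if st[i,4]>40: print(st[i],ce[i])
cv2.imwrite("pics/c2.png",c["img"][:,:,::-1])
```

```text
[0.06909975 0.05899902] [0.59727323 0.04539391 0.05425743]
[ 292  220   39   40 1138] [310.4797891  239.21353251]
[ 97 253  17   7  50] [104.2  256.28]
```

View pics/c2.png

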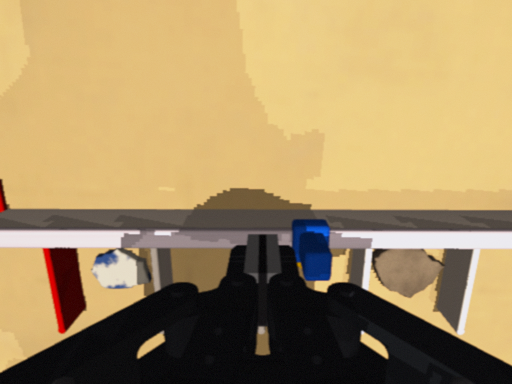

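The wrist view shows the pointer at columns 292–331 between the hidden divider y=60 (about column 260) and divider y=0 (column 360). That is gap 3, close to its middle.

Run:
```python
from h import *
s=ctrl.observe(); c=wcam(np.load("pics/w2.npz"),s)
h=cv2.cvtColor(c["img"],cv2.COLOR_RGB2HSV).astype(int);H,S,V=h[...,0],h[...,1],h[...,2]
m=(H>100)&(H<125)&(S>150)&(V>60)
for r in range(220,284,6):
    u=np.nonzero(m[r,285:340])[0]+285
    if len(u): print(r,u.min(),u.max(),V[r,u.min():u.max():5])
for y in(.02,.025,.03,.035): print(y,"topfront",proj(c,[*r2w(.062,y+.006),.068]).round(),proj(c,[*r2w(.062,y-.006),.068]).round(),"topback",proj(c,[*r2w(.076,y+.006),.068]).round(),proj(c,[*r2w(.076,y-.006),.068]).round(),"saddleback",proj(c,[*r2w(.079,y+.009),.046]).round(),proj(c,[*r2w(.079,y-.009),.046]).round())
```

```text
220 294 324 [62 60 65 68 65 66]
226 292 328 [ 63  82  83 146 144 144 146 125]
232 293 328 [ 81 113  96  85 108 186 219]
238 293 328 [ 83 105  62  60  58  68  72]
244 293 327 [ 86 101  63  61  59  59  60]
250 294 322 [68 75 64 63 61 60]
256 295 330 [ 77  65  85 105 108 108 106]
262 302 329 [ 61 103 110 112 108 108]
268 303 329 [ 63 107 112 108 108 104]
274 304 329 [ 85 109 109 111 129]
0.02 topfront [340. 281.] [368. 281.] topback [342. 251.] [370. 251.] saddleback [326. 225.] [363. 225.]
0.025 topfront [328. 281.] [356. 281.] topback [330. 251.] [359. 251.] saddleback [315. 225.] [353. 225.]
0.03 topfront [317. 281.] [344. 281.] topback [318. 251.] [347. 251.] saddleback [305. 225.] [342. 225.]
0.035 topfront [305. 281.] [333. 281.] topback [306. 251.] [335. 251.] saddleback [295. 225.] [332. 225.]
```

Request:
arm_command --moves '[0, -0.002, 0, 0, 0, 0, 1, 0, -0.004, 0, 0, 0, 0, 1, 0, -0.005, 0, 0, 0, 0, 1, 0, -0.006, 0, 0, 0, 0, 1, 0, -0.007, 0, 0, 0, 0, 1, 0, -0.007, 0, 0, 0, 0, 1, 0, 0.003, 0, 0, 0, 0, 1, 0, 0.012, 0, 0, 0, 0, 1, 0, 0.012, 0.04, 0, 0, 0, 1, 0, 0.012, 0.08, 0, 0, 0, 1]'

```text
time_s: 5.25
tcp_pos: [0.5963, 0.0582, 0.1342]
orientation: [[0.998, 0.059, -0.003], [0.059, -0.998, -0.0], [-0.003, 0.0, -1.0]]
ft_force: [0.6, -0.7, 0.1]
width: -0.0
grip_force: 0.0
```

Run:
```python
from h import *
s=ctrl.observe();print(s["tcp_pos"],w2r(s["tcp_pos"]))
c=wcam(snap("wrist","pics/w3.png"),s)
h=cv2.cvtColor(c["img"],cv2.COLOR_RGB2HSV).astype(int);H,S,V=h[...,0],h[...,1],h[...,2]
m=(H>100)&(H<125)&(S>150)&(V>60)
for r in range(170,215,5):
    u=np.nonzero(m[r,270:380])[0]+270
    if len(u): print(r,u.min(),u.max())
for y in(.025,.03,.035): print(y,*[proj(c,[*r2w(a,y+b),z]).round() for a,b,z in((.062,.006,.068),(.062,-.006,.068),(.079,.009,.046),(.079,-.009,.046))])
for p in [(-.059,-.005)]: print("lump start world",r2w(*p)); print("side start",r2w(-.057,-.055),"side end",r2w(-.057,-.005))
```

```text
[0.59632924 0.05818617 0.13418981] [0.0689055  0.07182459]
180 307 327
185 305 330
190 306 329
195 306 329
200 305 331
205 306 331
210 315 330
0.025 [325. 215.] [343. 215.] [317. 181.] [342. 181.]
0.03 [317. 215.] [336. 215.] [309. 181.] [335. 181.]
0.035 [310. 215.] [328. 215.] [302. 181.] [328. 181.]
lump start world [ 0.47313554 -0.02598715]
side start [ 0.47805624 -0.0757846 ] side end [ 0.47513212 -0.02587018]
```

Request:
arm_command --moves '[-0.05, -0.02, 0, 0, 0, 0, 1, -0.1, -0.04, 0, 0, 0, 0, 1, -0.14, -0.06, 0.03, 0, 0, 0, 1, -0.17, -0.09, 0.05, 0, 0, 0, 1, -0.17, -0.09, 0.05, 0, 0, 0, 1, -0.17, -0.09, 0.05, 0, 0, 0, 1, -0.17, -0.09, 0.05, 0, 0, 0, 1]'

```text
time_s: 6.0
tcp_pos: [0.4286, -0.0323, 0.1844]
orientation: [[0.998, 0.059, 0.001], [0.059, -0.998, 0.0], [0.001, -0.0, -1.0]]
ft_force: [-0.0, 0.4, -0.2]
width: 0.0001
grip_force: 0.0
```

```bash
cat > lump.py <<'E'
from h import *
import sys
s=ctrl.observe();print(s["time_s"],s["tcp_pos"],w2r(s["tcp_pos"]))
f=sys.argv[1]; c=wcam(snap("wrist",f"pics/{f}.png"),s)
h=cv2.cvtColor(c["img"],cv2.COLOR_RGB2HSV).astype(int);H,S,V=h[...,0],h[...,1],h[...,2]
m=((H<16)&(S>80)&(V<200)&(V>45)).astype(np.uint8); m=cv2.morphologyEx(m,cv2.MORPH_OPEN,np.ones((3,3)))
N,l,st,ce=cv2.connectedComponentsWithStats(m)
for i in range(1,N):
    if st[i,4]>200:
        p=np.column_stack(np.nonzero(l==i)[::-1]); R=np.array([w2r(ray(c,*q,.018)) for q in p])*1000
        print(st[i],"rack box",R.min(0).round(),R.max(0).round(),"mean",R.mean(0).round(1))
E
python3 lump.py w4
```

```text
6.0 [ 0.42861495 -0.03231409  0.18440271] [-0.10381441 -0.00871244]
[ 29   0  22  31 210] rack box [ 17. 169.] [ 40. 184.] mean [ 30.7 173.8]
[ 404    0   57   38 1864] rack box [  11. -172.] [  39. -125.] mean [  26.8 -149.3]
[ 35  23  19  28 248] rack box [  2. 169.] [ 22. 184.] mean [  9.2 176.9]
[ 243  101   36   42 1263] rack box [-77. -22.] [-41.   9.] mean [-57.9  -6.5]
[ 272  185   35   37 1044] rack box [-154.  -50.] [-118.  -17.] mean [-135.6  -34.4]
[ 144  196   41   36 1019] rack box [-165.   68.] [-129.  107.] mean [-146.8   88.5]
```

View pics/w4.png

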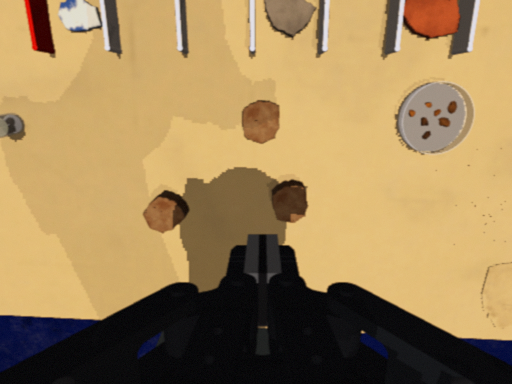

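The view shows the target lump at (261,121), with lookalikes at (166,211) and (290,200) well clear. The gap 3 noses are at columns 181 and 252. I'm going to the lump's right side and pushing it towards +y.

Request:
arm_command --moves '[0.05, -0.044, 0, 0, 0, 0, 1, 0.05, -0.044, -0.04, 0, 0, 0, 1, 0.05, -0.044, -0.08, 0, 0, 0, 1, 0.05, -0.044, -0.12, 0, 0, 0, 1, 0.05, -0.044, -0.15, 0, 0, 0, 1, 0.05, -0.044, -0.17, 0, 0, 0, 1, 0.05, -0.044, -0.172, 0, 0, 0, 1, 0.05, -0.044, -0.172, 0, 0, 0, 1]'

```text
time_s: 6.85
tcp_pos: [0.4775, -0.0765, 0.0114]
orientation: [[0.998, 0.059, -0.002], [0.059, -0.998, 0.0], [-0.002, -0.0, -1.0]]
ft_force: [-0.4, 0.2, 0.3]
width: 0.0
grip_force: 0.0
```

Pushing +y by about 48 mm in small steps, then backing off, raising and looking.

Request:
arm_command --moves '[0, 0.008, 0, 0, 0, 0, 1, -0.001, 0.016, 0, 0, 0, 0, 1, -0.001, 0.022, 0, 0, 0, 0, 1, -0.002, 0.028, 0, 0, 0, 0, 1, -0.002, 0.034, 0, 0, 0, 0, 1, -0.002, 0.039, 0, 0, 0, 0, 1, -0.003, 0.043, 0, 0, 0, 0, 1, -0.003, 0.046, 0, 0, 0, 0, 1, -0.003, 0.048, 0, 0, 0, 0, 1, -0.003, 0.048, 0, 0, 0, 0, 1]'

```text
time_s: 7.85
tcp_pos: [0.4748, -0.0296, 0.013]
orientation: [[0.998, 0.057, 0.001], [0.057, -0.998, -0.001], [0.001, 0.001, -1.0]]
ft_force: [1.3, -4.2, 7.0]
width: 0.0
grip_force: 3.2
```

Request:
arm_command --moves '[0, -0.01, 0, 0, 0, 0, 1, -0.01, -0.015, 0.04, 0, 0, 0, 1, -0.04, -0.01, 0.08, 0, 0, 0, 1, -0.05, 0.01, 0.12, 0, 0, 0, 1, -0.05, 0.025, 0.15, 0, 0, 0, 1, -0.05, 0.025, 0.16, 0, 0, 0, 1, -0.05, 0.025, 0.16, 0, 0, 0, 1]'

```text
time_s: 8.55
tcp_pos: [0.4251, -0.0042, 0.1735]
orientation: [[0.998, 0.059, 0.003], [0.059, -0.998, 0.0], [0.003, -0.0, -1.0]]
ft_force: [0.5, 0.6, -0.3]
width: -0.0002
grip_force: 0.0
```

```bash
python3 lump.py w5
```

```text
8.55 [ 0.42509559 -0.00418208  0.17353125] [-0.10568252  0.01957724]
[ 446    0   57   34 1669] rack box [  11. -171.] [  35. -126.] mean [  24.6 -149.2]
[ 59  17  21  33 287] rack box [ -0. 170.] [ 23. 183.] mean [ 11.7 177.2]
[ 243  100   38   44 1362] rack box [-78.   5.] [-41.  37.] mean [-58.8  20.2]
[ 303  186   36   39 1138] rack box [-155.  -51.] [-117.  -18.] mean [-135.6  -34.7]
[ 170  199   42   36 1067] rack box [-165.   68.] [-130.  107.] mean [-147.2   88.3]
```

Request:
arm_command --moves '[0.05, -0.042, 0, 0, 0, 0, 1, 0.05, -0.042, -0.04, 0, 0, 0, 1, 0.05, -0.042, -0.08, 0, 0, 0, 1, 0.05, -0.042, -0.12, 0, 0, 0, 1, 0.05, -0.042, -0.15, 0, 0, 0, 1, 0.05, -0.042, -0.16, 0, 0, 0, 1, 0.05, -0.034, -0.16, 0, 0, 0, 1, 0.049, -0.026, -0.16, 0, 0, 0, 1, 0.049, -0.02, -0.16, 0, 0, 0, 1, 0.048, -0.015, -0.16, 0, 0, 0, 1]'

```text
time_s: 9.6
tcp_pos: [0.4731, -0.0183, 0.0136]
orientation: [[0.998, 0.059, 0.002], [0.059, -0.998, 0.0], [0.002, -0.0, -1.0]]
ft_force: [0.3, 0.0, 0.3]
width: -0.0004
grip_force: 0.3
```

Request:
arm_command --moves '[0, 0, 0, 0, 0, 0, 1, 0, -0.01, 0, 0, 0, 0, 1, -0.01, -0.015, 0.04, 0, 0, 0, 1, -0.04, -0.01, 0.08, 0, 0, 0, 1, -0.05, 0.02, 0.12, 0, 0, 0, 1, -0.055, 0.03, 0.15, 0, 0, 0, 1, -0.055, 0.03, 0.16, 0, 0, 0, 1, -0.055, 0.03, 0.16, 0, 0, 0, 1]'

```text
time_s: 10.4
tcp_pos: [0.4183, 0.0102, 0.1738]
orientation: [[0.998, 0.058, 0.004], [0.058, -0.998, 0.0], [0.004, -0.0, -1.0]]
ft_force: [0.9, 0.1, -0.9]
width: -0.0001
grip_force: 0.0
```

```bash
python3 lump.py w6; python3 -c "
from h import *
print(r2w(-.1,.031),r2w(.0,.031))"
```

```text
10.4 [0.4182869  0.01019969 0.17382209] [-0.11163848  0.03433258]
[ 465    0   47   26 1058] rack box [  11. -165.] [  29. -126.] mean [  21.2 -146.6]
[ 246   93   38   44 1377] rack box [-78.  17.] [-41.  49.] mean [-58.4  32.8]
[ 319  180   37   39 1175] rack box [-155.  -51.] [-118.  -17.] mean [-135.5  -34.6]
[ 185  192   43   38 1111] rack box [-166.   68.] [-129.  107.] mean [-147.1   88.3]
[0.43010035 0.00755346] [0.52992919 0.0134017 ]
```

Request:
arm_command --moves '[0.009, -0.002, -0.04, 0, 0, 0, 1, 0.009, -0.002, -0.08, 0, 0, 0, 1, 0.009, -0.002, -0.12, 0, 0, 0, 1, 0.009, -0.002, -0.15, 0, 0, 0, 1, 0.009, -0.002, -0.16, 0, 0, 0, 1, 0.009, -0.002, -0.16, 0, 0, 0, 1]'

```text
time_s: 11.05
tcp_pos: [0.4252, 0.0037, 0.0264]
orientation: [[0.998, 0.057, -0.017], [0.057, -0.998, -0.012], [-0.017, 0.011, -1.0]]
ft_force: [-0.2, -0.6, 0.2]
width: -0.0001
grip_force: 0.0
```

```bash
python3 lump.py w7
```

```text
11.05 [0.42516692 0.00374829 0.02636393] [-0.10514752  0.02748987]
[ 213  106   76   87 5281] rack box [-79.  16.] [-40.  50.] mean [-58.2  32.7]
[ 357  262   60   51 1882] rack box [-146.  -53.] [-116.  -20.] mean [-129.4  -39. ]
[114 288  38  24 362] rack box [-144.   85.] [-130.  105.] mean [-135.7   95.3]
[142 332  22  18 208] rack box [-168.   81.] [-157.   93.] mean [-162.8   86.5]
```

Request:
arm_command --moves '[0.005, 0.002, 0, 0, 0, 0, 1, 0.005, 0.002, -0.006, 0, 0, 0, 1, 0.005, 0.002, -0.006, 0, 0, 0, 1]'

```text
time_s: 11.4
tcp_pos: [0.4314, 0.0064, 0.0223]
orientation: [[0.998, 0.058, -0.013], [0.058, -0.998, -0.013], [-0.014, 0.012, -1.0]]
ft_force: [-0.8, -0.7, -0.1]
width: 0.0003
grip_force: 0.0
```

Request:
arm_command --moves '[0.001, 0.003, -0.005, 0.013, -0.013, 0, 1, 0.001, 0.003, -0.009, 0.013, -0.013, 0, 1, 0.001, 0.003, -0.009, 0.013, -0.013, 0, 1]'

```text
time_s: 11.7
tcp_pos: [0.4339, 0.0093, 0.0156]
orientation: [[0.998, 0.061, -0.003], [0.061, -0.998, 0.0], [-0.003, -0.0, -1.0]]
ft_force: [-0.1, -0.3, 1.0]
width: -0.0001
grip_force: 0.0
```

Request:
arm_command --moves '[0.006, 0, -0.001, 0, 0, 0, 1, 0.012, 0.001, -0.002, 0, 0, 0, 1, 0.018, 0.001, -0.002, 0, 0, 0, 1, 0.024, 0.001, -0.002, 0, 0, 0, 1, 0.03, 0.002, -0.002, 0, 0, 0, 1, 0.036, 0.002, -0.002, 0, 0, 0, 1, 0.042, 0.002, -0.002, 0, 0, 0, 1, 0.048, 0.003, -0.002, 0, 0, 0, 1, 0.052, 0.003, -0.002, 0, 0, 0, 1, 0.052, 0.003, -0.002, 0, 0, 0, 1]'

```text
time_s: 12.7
tcp_pos: [0.4867, 0.0125, 0.0137]
orientation: [[0.998, 0.058, -0.002], [0.058, -0.998, 0.001], [-0.002, -0.001, -1.0]]
ft_force: [-0.3, 0.0, -0.3]
width: 0.0001
grip_force: 0.0
```

```bash
python3 lump.py w8
```

```text
12.7 [0.48672544 0.01251405 0.01367256] [-0.04318172  0.03264053]
[ 218  150   80   87 5640] rack box [-33.  18.] [ 5. 52.] mean [-13.   34.9]
```

View pics/w8.png

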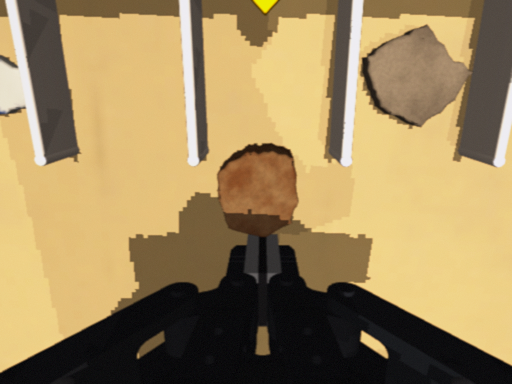

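The lump is centred at column 258, between the gap 3 divider noses at columns 193 and 347, and heading in with room on both sides. The yellow arrow at column 265 points into the same gap. I'll push another 46 mm.

Request:
arm_command --moves '[0.006, 0, 0, 0, 0, 0, 1, 0.012, 0.001, 0, 0, 0, 0, 1, 0.018, 0.001, 0, 0, 0, 0, 1, 0.024, 0.001, 0, 0, 0, 0, 1, 0.03, 0.002, 0, 0, 0, 0, 1, 0.035, 0.002, 0, 0, 0, 0, 1, 0.04, 0.002, 0, 0, 0, 0, 1, 0.044, 0.003, 0, 0, 0, 0, 1, 0.046, 0.003, 0, 0, 0, 0, 1, 0.046, 0.003, 0, 0, 0, 0, 1]'

```text
time_s: 13.75
tcp_pos: [0.5322, 0.0155, 0.0137]
orientation: [[0.998, 0.059, -0.002], [0.059, -0.998, 0.0], [-0.002, -0.001, -1.0]]
ft_force: [0.5, -1.2, -0.6]
width: 0.0001
grip_force: 0.0
```

Request:
arm_command --moves '[-0.02, -0.001, 0, 0, 0, 0, 1, -0.05, -0.003, 0.02, 0, 0, 0, 1, -0.08, -0.005, 0.06, 0, 0, 0, 1, -0.08, -0.005, 0.1, 0, 0, 0, 1, -0.08, -0.005, 0.14, 0, 0, 0, 1, -0.08, -0.005, 0.15, 0, 0, 0, 1, -0.08, -0.005, 0.15, 0, 0, 0, 1]'

```text
time_s: 14.45
tcp_pos: [0.4527, 0.0101, 0.1651]
orientation: [[0.998, 0.058, 0.001], [0.058, -0.998, -0.0], [0.001, 0.0, -1.0]]
ft_force: [0.3, -0.7, -0.1]
width: -0.0002
grip_force: 0.0
```

```bash
python3 lump.py w9
```

```text
14.45 [0.45272237 0.01010185 0.16509564] [-0.07726766  0.03222104]
[ 231   14   45   53 1812] rack box [14. 22.] [52. 57.] mean [32.6 38.7]
[ 462   23   50   46 2011] rack box [  12. -168.] [  45. -126.] mean [  29.5 -146.4]
[ 74  40  19  38 369] rack box [  6. 171.] [ 33. 183.] mean [ 20.2 176. ]
[ 316  219   37   37 1118] rack box [-155.  -51.] [-118.  -17.] mean [-135.8  -34.6]
[ 183  231   43   36 1049] rack box [-166.   68.] [-130.  108.] mean [-147.7   88.6]
```

View pics/w9.png

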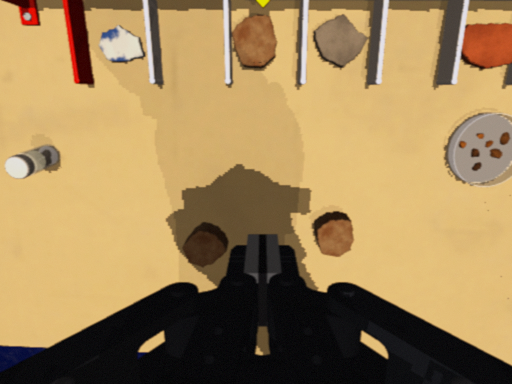

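The lump sits at (254,40), wholly inside gap 3 at about rack (33, 38) mm. The pointer arrow at column 263 is over the same gap, and nothing else has moved.

```bash
python3 -c "
from workcell import ctrl
print(ctrl.job_done())"
```

```text
the job is handed in; nothing more can be done
None
```

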